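# Weigh a basket of vials on the spring balance and mark the reading

## Robot

A 6-joint arm with a two-finger parallel gripper is mounted at the origin on a cart in front of the work surface, level with it; the furniture and walls round the work are solid. World frame = base frame: x ahead of the robot, y to its left, z up, the work surface at z = 0. Lengths are in mm, angles in rad, forces in N, time in s.
With the tool pointing down it reaches from about 300 to 775 mm from the base axis. Payload 14.6 kg.
Tool frame: the origin (TCP) lies where the fingers leave the gripper's body, on its centre line; the fingertips stand 97 mm ahead of it and the grasp point (between the pads) lies ahead of it (grip_depth is the z of the grasp point in the tool frame, in mm); z points along the fingers, y is the line along which they close (so a half turn about z gives the same grasp; the last joint's range is limited). The gripper opens to 94 mm and grips with 3 to 60 N. Pads are 16 mm wide; open, the fingers measure 119 mm over their backs; the gripper's body (75 mm by 177 mm) begins 78 mm behind the grasp point.
Start: joints at [-1.322, 0.3, 1.521, -0, 1.321, -0.067], TCP at [170.81, -522.794, 302.646] pointing down, gripper open.
Joint ranges: [-3.03, 3.03], [-0.79, 2.21], [0.23, 2.52], [-1.04, 4.18], [0, 3.07], [-2.55, 2.55]. Speed limits (rad/s): [2.22, 2.22, 2.57, 3.14, 3.14, 3.14].

## Interface

Orientations are given as [roll, pitch, yaw] about the fixed x, y, z axes, in that order (R = Rz(yaw) Ry(pitch) Rx(roll)).
In Python, from cell import read_state, camera, sign_off, regions_of, spot_point, grip_depth gives the robot as it stands. The module is installed in compiled form; this text tells all that it offers.
- The arm moves only by the tool send_rows, never from a script. Its argument "series" is a list of rows, each a list of 3 entries, a list of its own where there are three numbers: the shift along the world's x, y, z in mm, then the turn about the world's z in degrees, then the closure, from -1 (fully open) to 1 (shut), so that 0 is half open. A call has 1 to 12 rows; each row shifts and turns the commanded pose from where the row before left it; what a row does not reach is not made up. A row lasts 1/10 s, in which the tool goes at most 50 mm and 8.59 degrees, less where a joint would pass 70% of its speed; a pose out of reach is approached as far as the arm can. A call is refused whole if a number of a shift passes 50 or a number of a turn 8.59, either way. A call with a gripper value outside its range is refused whole. The fingers move at their own pace and stop on an object; "squeeze" is the grip in N (left out, the last holds). Time passes only in rows, so rows that do not move let the fingers close. It gives the time, the measured TCP pose, the force, the opening and the grip force at its end, in the units of the state.
- read_state(): the state, without advancing time (a new reading comes with each control period).
- camera(name): name is "side" or "top"; returns a dict with "color" (400x640x3 uint8, blue, green, red), "fx", "fy", "cx", "cy" (pixels), "camera_from_world" (4x4, takes a point from world to camera coordinates). Camera axes: x right, y down, z forward; pixel columns grow to the right and rows downward; lengths in mm; the calibration is good to about 2 mm. A picture is of the moment at which its call begins. There is no depth.
- sign_off(): hands the job in; it is judged then, once.
Trained networks look in a picture, given as the dict that the camera call returned (one of the last four; its "shot" number tells which), for a name from the list of things; names that differ only in an ending like _2 or _b are one class to them, and where a whole thing is asked for, a point or a joint stands for the part that bears it (a point fixed in the world has none). Each returns a list of dicts, best first, with "confidence" (0 to 1); they miss things now and then, are a little off and sometimes report something else, mostly with a low value. They report only what shows in the picture. A call takes as long as a camera call.
- regions_of(thing, picture): "mask" (400x640 bool, what is visible of it).
- spot_point(thing, picture): "point" ([x, y, z] in mm, in the coordinates of the camera as it stood for that picture, good to about 4 mm: a listed point, or the origin of a listed thing).
The state is a dict: "clock": time; "joints": joint angles; "qd": joint speeds; "effort": joint torques, N m; "eef_pos": TCP position; "eef_rot": TCP orientation; "wrist_force": force on the tool from outside, world axes, zero at the start; "moment": the same for the moment, N m; "finger_gap": finger opening in mm; "finger_force": force on a finger pad.
Only numpy, scipy, OpenCV 4.12 (cv2) and the standard library are available. Lean on these libraries where they do the work, as an engineer would, in place of code of your own. Each camera call takes 0.05 s, during which the arm holds its last target. There are 200 camera calls.

## Task

Weigh the wire basket of vials: lift it by the black grip, hang its bail in the hook of the spring balance and let the spring take the weight slowly, letting go only when the balance carries it all, so that the beam and pointer are neither dropped nor let fly. When the pointer has come to rest, slide the black marker along the rim of the dial until its index lines up with the pointer. Leave the basket hanging still and do not disturb the other things.

Things in the scene. Friction and masses are not known exactly. Their poses are not given: they have to be found in the camera images.
- balance: Bench spring balance, fixed: grey foot 110 x 165 mm, a pillar, and a fan-shaped white dial 345 mm tall in all facing its own -x (towards the robot). Origin: on the worktop in line with the shaft; x away from the robot through the dial, y towards the hook side (left seen from the front), z up. The shaft runs along x, 215 mm above the worktop; the beam sticks out 170 mm to +y, with nothing above it.
- beam_arm (a joint): Sprung beam, rad. 0 = empty, on its zero stop (it rises 0.32 rad to the hook); grows as the hook sinks; bottom stop 0.74. Spring torque 1.5 x (angle + 0.06) N m, i.e. about 67 N per metre at the hook; lightly damped, so it swings if let go out of balance: keep it under 0.5 rad/s (75 mm/s at the hook). The pointer, fixed to it, swings to +y as the hook sinks. The basket turns it 0.1 to 0.67.
- hook_seat (a point): Where the bail rests: top of the 6 mm round bar in the bottom of the hook, 149 mm from the shaft. With the beam empty the upturned tip, 14 mm further out, stands 32 mm above it; the beam's shoulder, 15 to 27 mm inward, 8 mm above. The bail must lie across the hook (along the balance's x); the vials close its window below, so pass it over the tip from the outer (+y) end inward, then lower it.
- pointer_tip (a point): Tip of the thin black pointer, 80 mm from the shaft.
- basket: Square wire basket 92 x 92 x 42 mm packed with four vials (tops 73 mm high) that are fixed in it; the whole weighs 0.16 to 0.72 kg, unknown. Origin: centre of the underside; x along the bail, z up. The bail is a rigid bow of 5 mm wire in the x-z plane, legs at x = +-44 mm, rising to a blunt peak in the middle; the window between vial tops and bail is 54 mm high; on the peak stands the grip.
- bail_peak (a point): Centre of the bail wire at its peak, 130 mm above the basket's underside. Hung, it comes to lie about 2.5 mm above the hook's seat.
- basket_grip (a point): Centre of the black grip on the bail, 163 mm above the basket's underside: a block 14 mm along the basket's x (pinch it here), 22 mm along y, 34 mm high; a thin neck joins it to the bail, whose wire is 16 mm below the block.
- marker_slider (a joint): Reading marker on the rim of the dial, rad, turning about the shaft in the same sense and from the same zero as the beam: equal values mean index on pointer. It starts near its far end, stays where it is left, and takes about 1 N to slide. Range 0 to 0.86.
- marker_grip (a point): Centre of the marker's black finger tab above the rim, 117 mm from the shaft: 10 mm thick along the balance's x (pinch it here), 16 mm wide along the rim, 27 mm high. It moves on the circle about the shaft in the dial's plane and tilts with it (upright at 0.42 rad).
- marker_index (a point): Point of the marker's index, 83 mm from the shaft, just outside the pointer tip's path and in its plane: lined up, it is 3 mm from the tip.
- beaker: Glass beaker, 55 mm wide, 71 mm high, bystander; origin under its centre.
- flask: Volumetric flask, 62 mm wide, 138 mm high, bystander at the back; origin under its centre.
- funnel: White funnel standing mouth down, 76 mm wide, 75 mm high, bystander at the back; origin under its centre.
- timer: White bench timer 68 x 68 x 21 mm, bystander; origin under its centre.
- vial_lone: Single vial, 27 mm wide, 68 mm high, bystander; origin under its centre.

How it is judged (in metres and radians):
On the way, in this order (a step that is already met when the one before it is completed fails the run):
1. the basket hangs in the hook, let go, and the pointer has come to rest (distance between bail_peak and hook_seat below 0.012 m and value of joint beam_arm above 0.06 rad and height (world z) of basket above 0.008 m and contact force between the fingers and basket below 0.05 N and velocity of joint beam_arm between -0.05 and 0.05 rad/s), for 0.4 s.
2. the marker's index is lined up with the pointer (distance between marker_index and pointer_tip below 0.006 m), for 0.2 s.
At the end, for the whole second after the job is handed in: The basket hangs clear of the worktop with its bail in the hook (peak within 12 mm of the hook's seat), upright within 0.2 rad and still, and the loaded beam is at rest; the marker's index is within 6 mm of the pointer's tip, i.e. at most 5 mm off along the rim (distance between bail_peak and hook_seat below 0.012 m and value of joint beam_arm above 0.06 rad and height (world z) of basket above 0.008 m and angle between basket's own z axis and vertical below 0.2 rad and linear speed of basket below 0.03 m/s and velocity of joint beam_arm between -0.05 and 0.05 rad/s and distance between marker_index and pointer_tip below 0.006 m); the robot touches nothing.
It fails at once if the beam is dropped or let fly: it turns faster than 0.5 rad/s (velocity of joint beam_arm above 0.5 rad/s or velocity of joint beam_arm below -0.5 rad/s).
It fails at once if the hook is strained: more than 12 N between basket and balance (contact force between basket and balance above 12 N).
It fails at once if the robot pushes the beam itself with more than 4 N (contact force between any of the fingers, the arm and beam_arm above 4 N).
It fails at once if the basket is tipped by more than 0.6 rad (angle between basket's own z axis and vertical above 0.6 rad).
It fails at once if a bystander is moved by more than 20 mm (distance of any of beaker, flask, funnel, timer, vial_lone from where it was at the start of the episode above 0.02 m).
It also fails if it takes over 70 s, if anything falls off the work surface, if the arm or the gripper's body presses on something with over 40 N, if the wrist force passes 120 N, or if a joint passes its speed limit or range.

## Working session

There is one attempt and no reset: what is moved stays moved. The work goes in short steps, Python scripts to look and compute and a tool call to move; the robot and the scene stay as the last step left them, time stands still between calls to the robot, and variables do not carry over. Pictures are saved under pics/ and viewed, at most 10 in all, crops included, and the job is handed in when it is done.

Besides the shell and the picture viewer there is one more tool, called after "Call:" as name([rows], argument=value, ...), one row to a line, values as JSON. send_rows: Moves the arm, as the interface text tells. Its arguments: {"type":"object","properties":{"series":{"type":"array"},"squeeze":{"type":"number"}},"required":["series"]}

```bash
mkdir -p pics; cat > h.py <<'E'
import numpy as np, cv2
from cell import *
def shot(n,save=None):
    c=camera(n)
    if save: cv2.imwrite('pics/'+save,c['color'])
    return c
def spot(t,c,k=1):
    T=np.linalg.inv(np.array(c['camera_from_world'])); o=[]
    for d in spot_point(t,c)[:k]:
        o.append((np.round((T@np.append(d['point'],1))[:3],1).tolist(),round(d['confidence'],2)))
    return o
def pix(c,p):
    q=np.array(c['camera_from_world'])@np.append(p,1); return (c['fx']*q[0]/q[2]+c['cx'],c['fy']*q[1]/q[2]+c['cy'])
E
python3 - <<'E'
from h import *
print(read_state(),grip_depth)
for n in('side','top'):
    c=shot(n,n+'0.png')
    print(n,np.round(np.linalg.inv(c['camera_from_world'])[:3],2).tolist(),c['fx'])
    for t in['balance','hook_seat','pointer_tip','basket','bail_peak','basket_grip','marker_grip','marker_index','beaker','flask','funnel','timer','vial_lone']:
        print(t,spot(t,c,2))
a=cv2.imread('pics/side0.png');b=cv2.imread('pics/top0.png')
E
```

```text
{'clock': 0.0, 'joints': array([-1.32161128e+00,  3.00485627e-01,  1.52158068e+00, -2.68240972e-05,
        1.32072299e+00, -6.66110364e-02]), 'qd': array([ 0.00035992,  0.00010642, -0.00067505, -0.00129909, -0.00080585,
        0.00052814]), 'effort': array([ 1.93064084e-04, -5.31810522e+01, -3.52739167e+01,  7.07167760e-02,
        2.44114827e-02, -9.92695573e-05]), 'eef_pos': array([ 170.76446834, -522.65711415,  302.07847238]), 'eef_rot': array([-3.14039694e+00, -5.37265285e-05,  3.15802705e-01]), 'wrist_force': array([ 0.91163972, -0.59524625,  0.10868356]), 'moment': array([ 0.03336941, -0.00245948,  0.00625577]), 'finger_force': 0.0, 'finger_gap': 93.81198517190734} 78.39999999999999
side [[0.97, -0.09, 0.22, 391.12], [-0.24, -0.4, 0.88, -692.44], [0.01, -0.91, -0.41, 576.39]] 398.83006133582984
balance []
hook_seat [([574.0, 60.7, 248.3], 0.95)]
pointer_tip [([605.3, -113.2, 286.3], 0.56)]
basket [([479.4, 129.6, 1.3], 0.82)]
bail_peak [([477.8, 128.9, 129.8], 0.75)]
basket_grip [([476.3, 128.5, 165.9], 0.57), ([552.7, 321.9, 2.5], 0.47)]
marker_grip [([607.2, -31.2, 317.0], 
[... 237 characters left out ...]
 390.97], [-1.0, 0.01, -0.0, 87.45], [-0.0, -0.17, -0.98, 1338.89]] 463.46191674405736
balance [([592.1, -79.6, -2.1], 0.86), ([760.5, 38.8, -1.5], 0.19)]
hook_seat [([568.9, 60.3, 249.2], 0.52), ([762.8, 39.9, -1.7], 0.32)]
pointer_tip [([594.9, -112.5, 292.2], 0.77)]
basket [([471.9, 125.1, 0.7], 0.82)]
bail_peak [([478.0, 134.6, 130.3], 0.79)]
basket_grip [([475.5, 134.1, 163.6], 0.7)]
marker_grip [([598.3, -30.8, 323.4], 0.53)]
marker_index [([592.2, -46.8, 292.5], 0.59)]
beaker [([544.6, 327.6, 2.8], 0.86)]
flask [([780.5, -48.6, -3.3], 0.78), ([476.9, 132.6, 130.5], 0.18)]
funnel [([763.7, 41.8, -2.5], 0.97)]
timer [([431.5, -81.8, -1.0], 0.69)]
vial_lone [([603.5, 230.7, -4.3], 0.61)]
```

View pics/side0.png

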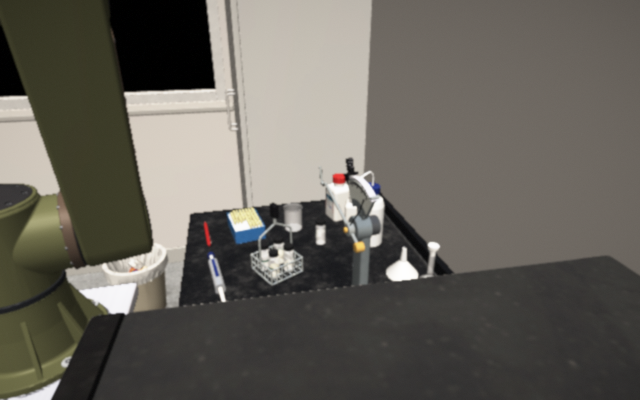

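View pics/top0.png

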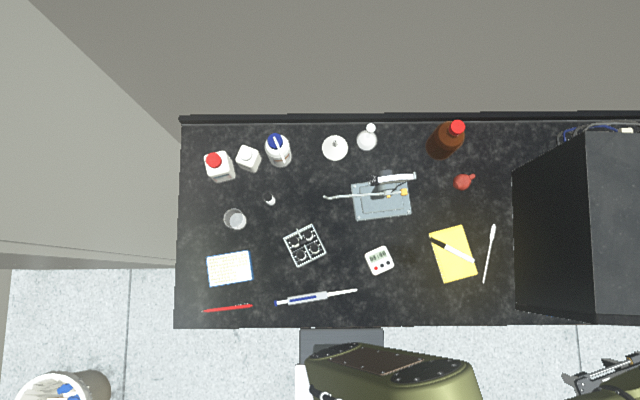

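Top: basket at px (305,246) turned, bail running obliquely; balance foot around (382,200), beam reaching left to hook at (326,197); timer at (379,260); a tall black box on the right. Zoom in for the angles.

```bash
python3 - <<'E'
from h import *
a=cv2.imread('pics/top0.png');b=cv2.imread('pics/side0.png')
A=cv2.resize(a[150:280,270:430],(800,600) if 0 else (736,598),interpolation=cv2.INTER_CUBIC)
cv2.imwrite('pics/z1.png',A)
B=cv2.resize(b[145:295,240:440],(800,600),interpolation=cv2.INTER_CUBIC)
cv2.imwrite('pics/z2.png',B)
E
```

```text
(no output)
```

View pics/z1.png

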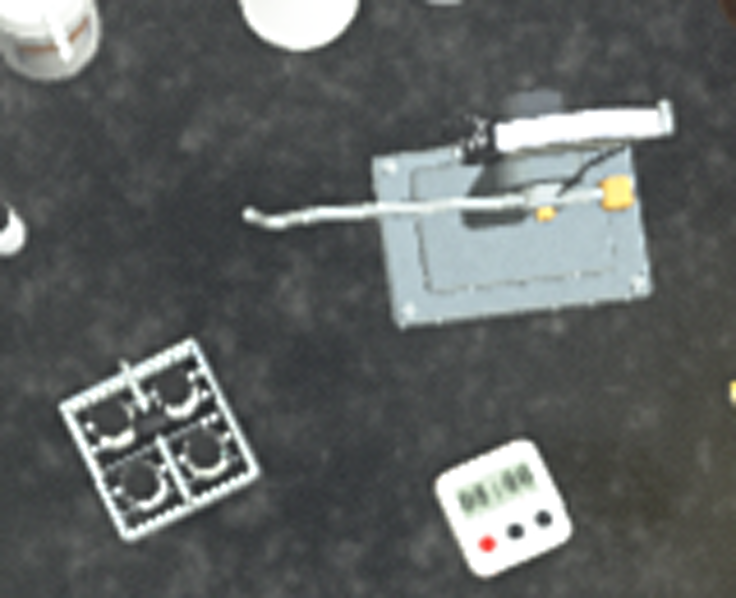

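View pics/z2.png

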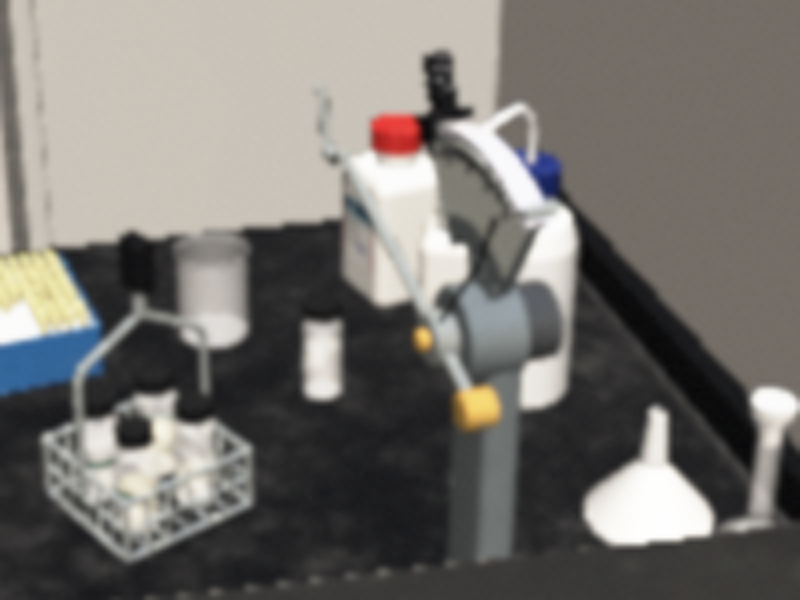

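Balance yaw ≈ +8° (foot edges), bail along ≈ +26° (legs at z1 (127,372) and (190,505)). The marker tab is at the hook-side end of the rim. Moving away from the box first.

Call:
send_rows([
  [[0,40,0],0,-1],
  [[0,40,0],0,-1],
  [[0,40,0],4,-1],
  [[0,40,0],8,-1],
  [[0,40,0],8,-1],
  [[10,40,0],8,-1],
  [[35,30,0],8,-1],
  [[40,30,0],8,-1],
  [[40,30,0],8,-1],
  [[40,30,0],8,-1],
  [[40,30,0],8,-1],
  [[10,40,0],8,-1],
])

```text
clock: 2.6
eef_pos: [388.1, -91.3, 302.5]
eef_rot: [3.141, 0.0, 1.649]
wrist_force: [-0.3, 0.2, -0.8]
finger_gap: 93.8
finger_force: 0.0
```

Call:
send_rows([
  [[10,40,0],4,-1],
  [[10,40,0],4,-1],
  [[15,40,0],4,-1],
  [[20,40,0],4,-1],
  [[20,40,0],4,-1],
  [[13,22,0],1.5,-1],
  [[0,0,0],0,-1],
  [[0,0,0],0,-1],
])

```text
clock: 3.4
eef_pos: [473.6, 129.2, 302.4]
eef_rot: [-3.141, -0.0, 2.018]
wrist_force: [0.3, -0.5, 0.0]
finger_gap: 94.0
finger_force: 0.0
```

```bash
python3 - <<'E'
from h import *
s=read_state();print(s['eef_pos'],s['eef_rot'],s['wrist_force'])
for n in('side','top'):
    c=shot(n,n+'1.png')
    for t in['basket','bail_peak','basket_grip','hook_seat']: print(n,t,spot(t,c))
    if n=='side': cv2.imwrite('pics/z3.png',cv2.resize(c['color'][100:300,220:460],(720,600),interpolation=cv2.INTER_CUBIC)); 
    g=[*s['eef_pos'][:2],s['eef_pos'][2]-97]; print('tips px',pix(c,g),'grip px',pix(c,[476.5,131,163]))
E
```

```text
[473.648558   129.24692988 302.35566182] [-3.14088301e+00 -3.42819989e-05  2.01793443e+00] [ 0.31143359 -0.53538407  0.01413012]
side basket [([478.3, 130.3, 4.2], 0.92)]
side bail_peak [([477.7, 127.3, 131.0], 0.9)]
side basket_grip [([478.8, 127.2, 160.5], 0.95)]
side hook_seat [([574.4, 62.5, 249.6], 0.72)]
tips px (np.float64(270.9489099155619), np.float64(193.60050061886074)) grip px (np.float64(273.02044929265935), np.float64(209.96027577443198))
top basket [([779.7, -48.9, -2.9], 0.32)]
top bail_peak []
top basket_grip []
top hook_seat [([568.3, 61.3, 251.0], 0.75)]
tips px (np.float64(302.60913389323593), np.float64(240.31760764757888)) grip px (np.float64(302.5339227194224), np.float64(240.4127486091928))
```

View pics/z3.png

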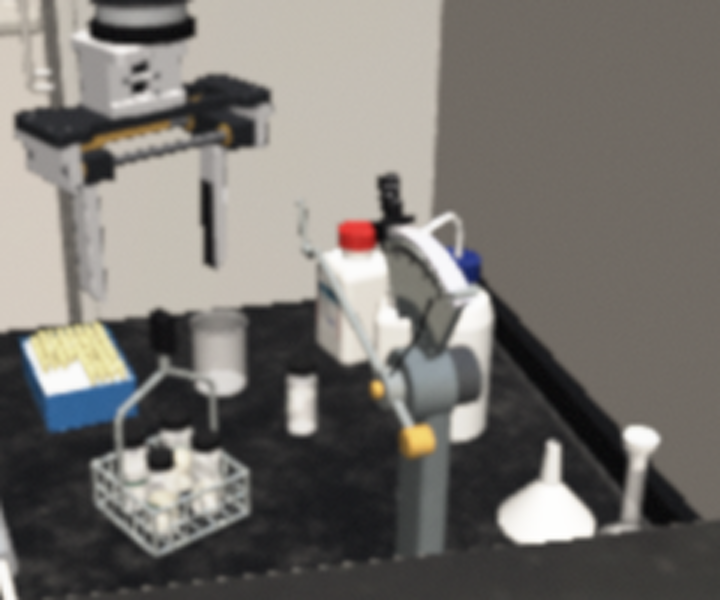

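The open fingers straddle the grip line (grip at z3 (163,332), hook at (305,245)). Descend.

Call:
send_rows([
  [[3,0,-15],0,-1],
  [[0,0,-20],0,-1],
  [[0,0,-15],0,-1],
  [[0,0,-8],0,-1],
  [[0,0,0],0,0.2],
  [[0,0,0],0,0.5],
  [[0,0,0],0,1],
  [[0,0,0],0,1],
  [[0,0,0],0,1],
  [[0,0,0],0,1],
  [[0,0,0],0,1],
], squeeze=30)

```text
clock: 5.0
eef_pos: [476.8, 129.2, 244.7]
eef_rot: [3.142, 0.0, 2.017]
wrist_force: [0.5, 1.0, -0.1]
finger_gap: 41.5
finger_force: 0.0
```

Call:
send_rows([
  [[0,0,0],0,1],
  [[0,0,0],0,1],
  [[0,0,0],0,1],
  [[0,0,0],0,1],
  [[0,0,0],0,1],
  [[0,0,0],0,1],
  [[0,0,0],0,1],
])

```text
clock: 5.7
eef_pos: [476.8, 129.2, 244.5]
eef_rot: [-3.141, -0.0, 2.018]
wrist_force: [0.1, 0.4, -3.0]
finger_gap: 13.6
finger_force: 30.0
```

Call:
send_rows([
  [[0,0,5],0,1],
  [[0,0,12],0,1],
  [[0,0,20],0,1],
  [[0,0,25],-3,1],
  [[0,0,25],-3,1],
  [[0,0,25],-3,1],
  [[0,0,25],-4,1],
  [[0,0,20],-4,1],
  [[0,0,5],-0.6,1],
  [[0,0,0],0,1],
  [[0,0,0],0,1],
  [[0,0,0],0,1],
])

```text
clock: 6.9
eef_pos: [476.7, 129.2, 405.6]
eef_rot: [-3.14, 0.0, 1.711]
wrist_force: [0.0, 0.7, -5.4]
finger_gap: 13.5
finger_force: 30.0
```

```bash
python3 - <<'E'
from h import *
w=[]
for i in range(2):
  for n in('side','top'):
    c=shot(n,n+'2.png'); s=read_state(); w.append(s['wrist_force'])
    if i==0:
      for t in['basket','bail_peak','basket_grip']: print(n,t,spot(t,c))
      print(pix(c,[571.4,61.2,250]))
      if n=='side': cv2.imwrite('pics/z4.png',cv2.resize(c['color'][100:300,220:460],(720,600),interpolation=cv2.INTER_CUBIC))
print(s['eef_pos'],s['eef_rot'],s['moment'],np.mean(w,0),np.std(w,0))
E
```

```text
side basket [([480.1, 129.3, 160.7], 0.72)]
side bail_peak [([475.4, 128.0, 292.2], 0.85)]
side basket_grip [([478.2, 129.6, 327.2], 0.55)]
(np.float64(320.25983546097984), np.float64(182.83945506972958))
top basket []
top bail_peak []
top basket_grip []
(np.float64(330.3154604047362), np.float64(197.49774325689083))
[476.81140367 129.2037348  406.63596564] [-3.14158851e+00 -1.30328840e-05  1.71037230e+00] [ 0.00808519 -0.06121529 -0.00106146] [ 0.26418772  0.15024156 -5.5333312 ] [0.65802884 0.64503846 0.47228   ]
```

View pics/z4.png

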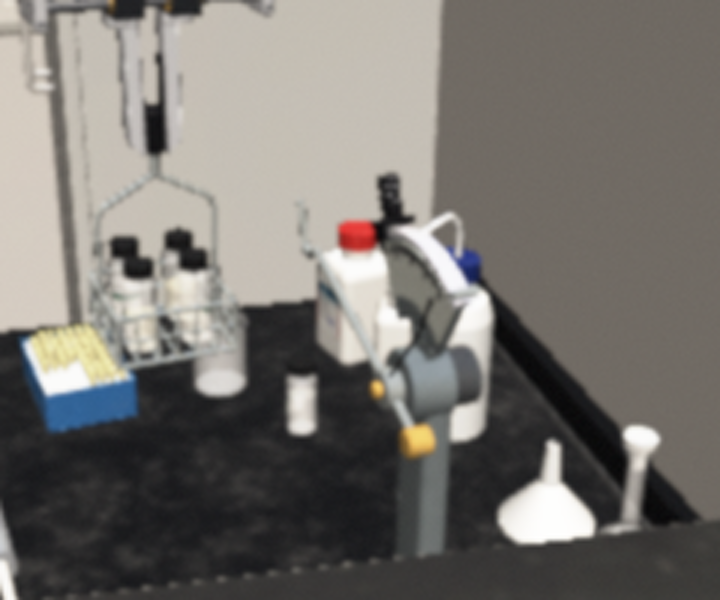

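The bail is now level and parallel to the balance x, peak at z4 (155,175); hook seat at (303,249). Weight ≈5.5 N → expected beam angle ≈0.48 rad, ≈71 mm sink.

Call:
send_rows([
  [[15,-3,0],0,1],
  [[25,-7,0],0,1],
  [[25,-7,0],0,1],
  [[18,-5,1],0,1],
  [[5,-1,0],0,1],
  [[0,0,0],0,1],
  [[0,0,0],0,1],
])

```text
clock: 8.1
eef_pos: [564.3, 106.5, 407.6]
eef_rot: [-3.141, -0.0, 1.711]
wrist_force: [0.1, -0.1, -5.6]
finger_gap: 13.8
finger_force: 30.0
```

```bash
python3 - <<'E'
from h import *
c=shot('side'); s=read_state(); print(s['eef_pos'],s['wrist_force'])
for t in['bail_peak','hook_seat']: print(t,spot(t,c))
cv2.imwrite('pics/z5.png',cv2.resize(c['color'][130:250,240:384],(720,600),interpolation=cv2.INTER_CUBIC))
E
```

```text
[564.20465575 106.50818476 407.8750072 ] [-0.54519713 -0.39203302 -5.69869684]
bail_peak [([565.0, 104.0, 291.3], 0.95)]
hook_seat [([573.6, 61.2, 250.0], 0.6)]
```

View pics/z5.png

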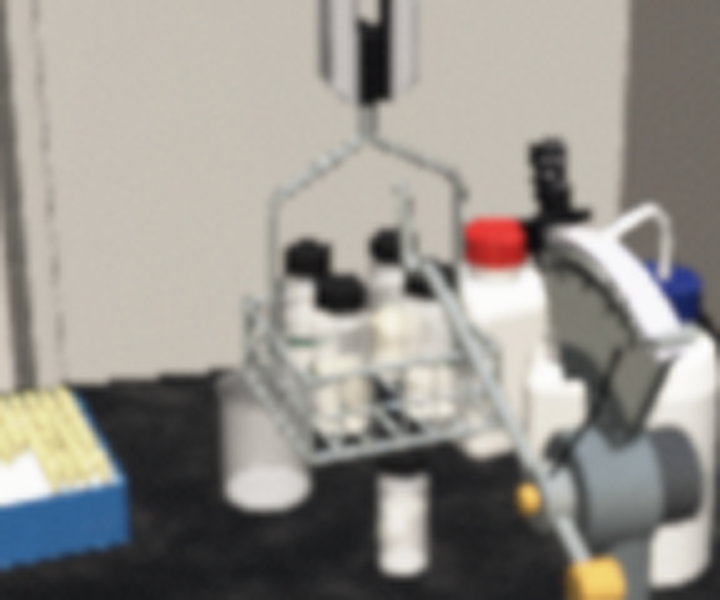

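The bail (peak z5 (370,140)) is above and outside the hook tip (403,190). Slide inward.

Call:
send_rows([
  [[0.5,-3,0],0,1],
  [[1,-6,0],0,1],
  [[1,-6,0],0,1],
  [[1,-6,0],0,1],
  [[1,-6,0],0,1],
  [[1,-6,0],0,1],
  [[1,-6,0],0,1],
  [[0.5,-4,0],0,1],
  [[0,-1,0],0,1],
  [[0,0,0],0,1],
  [[0,0,0],0,1],
])

```text
clock: 9.35
eef_pos: [571.8, 62.4, 407.6]
eef_rot: [-3.142, -0.0, 1.71]
wrist_force: [0.3, -0.1, -5.8]
finger_gap: 14.2
finger_force: 30.0
```

```bash
python3 - <<'E'
from h import *
c=shot('side'); s=read_state(); print(s['eef_pos'],s['wrist_force'])
for t in['bail_peak','hook_seat','pointer_tip']: print(t,spot(t,c))
cv2.imwrite('pics/z6.png',cv2.resize(c['color'][130:250,240:384],(720,600),interpolation=cv2.INTER_CUBIC))
E
```

```text
[571.77862084  62.42108756 407.65342569] [ 0.10378021  0.36612303 -5.12106435]
bail_peak [([572.6, 61.8, 289.9], 0.84)]
hook_seat [([571.5, 63.8, 251.1], 0.58)]
pointer_tip [([604.4, -111.9, 285.4], 0.56)]
```

View pics/z6.png

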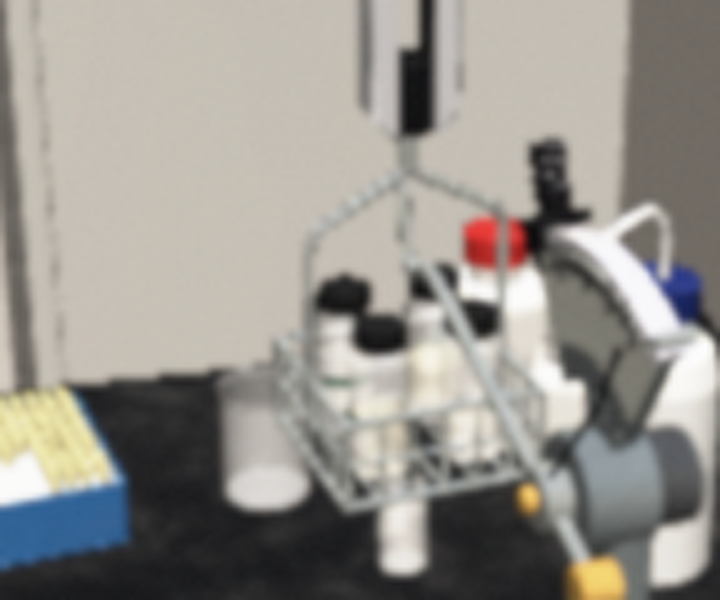

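Bail peak (408,170) stands over the hook seat, inside the upturned tip. Lower.

Call:
send_rows([
  [[0,0,-4],0,1],
  [[0,0,-6],0,1],
  [[0,0,-6],0,1],
  [[0,0,-6],0,1],
  [[0,0,-5],0,1],
  [[0,0,-3],0,1],
  [[0,0,-2],0,1],
  [[0,0,0],0,1],
])

```text
clock: 10.35
eef_pos: [571.8, 62.1, 375.5]
eef_rot: [-3.141, 0.0, 1.71]
wrist_force: [0.1, -0.7, -6.4]
finger_gap: 13.7
finger_force: 30.0
```

Call:
send_rows([
  [[0,0,-2],0,1],
  [[0,0,-2],0,1],
  [[0,0,-2],0,1],
  [[0,0,-2],0,1],
  [[0,0,-2],0,1],
  [[0,0,-2],0,1],
  [[0,0,-2],0,1],
  [[0,0,-2],0,1],
  [[0,0,-2],0,1],
  [[0,0,0],0,1],
  [[0,0,0],0,1],
])

```text
clock: 11.45
eef_pos: [571.8, 62.3, 357.7]
eef_rot: [3.141, -0.0, 1.71]
wrist_force: [1.1, 0.0, -4.0]
finger_gap: 13.8
finger_force: 30.0
```

```bash
python3 - <<'E'
from h import *
w=[]
for i in range(2):
  c=shot('side'); s=read_state(); w.append(s['wrist_force'])
  if i==0:
    for t in['bail_peak','hook_seat','pointer_tip']: print(t,spot(t,c))
print(s['eef_pos'],np.mean(w,0),s['moment'])
E
```

```text
bail_peak [([573.9, 61.6, 246.0], 0.68)]
hook_seat [([575.5, 64.7, 238.3], 0.61)]
pointer_tip [([602.6, -105.2, 286.5], 0.81)]
[571.81909342  62.27887667 357.74066578] [ 0.65282847  0.93996093 -3.80032013] [ 0.26693632 -0.28223351  0.02864235]
```

Call:
send_rows([
  [[0,0.3,-2],0,1],
  [[0,0.3,-3],0,1],
  [[0,0.3,-3],0,1],
  [[0,0.2,-3],0,1],
  [[0,0.2,-3],0,1],
  [[0,0.2,-3],0,1],
  [[0,0,-3],0,1],
  [[0,0,-3],0,1],
  [[0,0,-3],0,1],
  [[0,0,-3],0,1],
  [[0,0,-1],0,1],
  [[0,0,0],0,1],
])

```text
clock: 12.9
eef_pos: [571.8, 63.7, 327.6]
eef_rot: [3.142, 0.0, 1.71]
wrist_force: [0.5, 1.5, -2.3]
finger_gap: 13.8
finger_force: 30.0
```

Call:
send_rows([
  [[0,0,-2],0,1],
  [[0,0,-3],0,1],
  [[0,0,-3],0,1],
  [[0,0,-3],0,1],
  [[0,0,-2],0,1],
  [[0,0,-1],0,1],
  [[0,0,0],0,1],
  [[0,0,0],0,1],
])

```text
clock: 13.7
eef_pos: [571.8, 63.7, 313.8]
eef_rot: [3.141, 0.0, 1.71]
wrist_force: [1.4, -0.9, -0.7]
finger_gap: 13.8
finger_force: 30.0
```

```bash
python3 - <<'E'
from h import *
w=[]
for i in range(4):
  c=shot('side'); s=read_state(); w.append(s['wrist_force'])
  if i==0:
    for t in['bail_peak','hook_seat','pointer_tip']: print(t,spot(t,c))
print(s['eef_pos'],np.mean(w,0),np.std(w,0),s['moment'])
E
```

```text
bail_peak [([570.8, 64.7, 200.9], 0.81)]
hook_seat [([576.1, 66.3, 197.6], 0.79)]
pointer_tip [([598.9, -83.0, 293.3], 0.78)]
[571.84818867  63.69868269 313.70627486] [ 2.56619071 -1.17828873 -1.18201815] [0.06019852 0.55820237 0.25605338] [-0.31681895 -0.65596165 -0.03020567]
```

Call:
send_rows([
  [[0.5,0,-1],0,1],
  [[0.5,0,-2],0,1],
  [[0.5,0,-2],0,1],
  [[0.5,0,-2],0,1],
  [[0.5,0,-2],0,1],
  [[0.5,0,-2],0,1],
  [[0.5,0,-1],0,1],
  [[0,0,0],0,1],
  [[0,0,0],0,1],
])

```text
clock: 14.95
eef_pos: [574.9, 63.3, 301.3]
eef_rot: [-3.139, 0.001, 1.71]
wrist_force: [-5.3, -5.6, -0.8]
finger_gap: 13.9
finger_force: 30.0
```

```bash
python3 - <<'E'
from h import *
w=[]
for i in range(6):
  c=shot('side'); s=read_state(); w.append([*s['wrist_force'],*s['moment']])
  if i==0:
    for t in['bail_peak','hook_seat','pointer_tip']: print(t,spot(t,c))
print(s['eef_pos'],np.mean(w,0),np.std(w,0))
E
```

```text
bail_peak [([577.0, 65.3, 184.3], 0.87)]
hook_seat [([576.8, 60.6, 183.4], 0.93)]
pointer_tip [([600.8, -78.2, 292.0], 0.8)]
[574.91059773  63.34347371 301.30319884] [-4.72117987 -4.84092954  0.58315175 -1.09938774  0.98502009  0.0257581 ] [0.36053697 0.52371798 0.52517285 0.02666517 0.03786101 0.03032077]
```

Call:
send_rows([
  [[-0.5,-0.5,0],0,1],
  [[-0.5,-0.5,0],0,1],
  [[-0.5,-0.5,0],0,1],
  [[-0.3,-0.5,0],0,1],
  [[0,0,0],0,1],
  [[0,0,0],0,1],
  [[0,0,0],0,1],
])

```text
clock: 16.1
eef_pos: [573.6, 62.0, 301.6]
eef_rot: [3.141, -0.001, 1.711]
wrist_force: [1.4, 4.8, -1.4]
finger_gap: 13.7
finger_force: 30.0
```

```bash
cat > f.py <<'E'
from h import *
w=[]
for i in range(6):
  c=shot('side'); s=read_state(); w.append([*s['wrist_force'],*s['moment']])
print(s['eef_pos'],np.round(np.mean(w,0),2),np.round(np.std(w,0),2))
E
python3 f.py
```

```text
[573.58694585  62.03331597 301.65394995] [ 1.55  4.98 -1.76  1.07 -0.4   0.02] [0.5  0.31 0.34 0.03 0.03 0.02]
```

Call:
send_rows([
  [[0.3,0.5,0],0,1],
  [[0,0.5,0],0,1],
  [[0,0,0],0,1],
  [[0,0,0],0,1],
  [[0,0,0],0,1],
])

```text
clock: 16.9
eef_pos: [573.8, 62.5, 301.7]
eef_rot: [-3.141, 0.0, 1.71]
wrist_force: [0.2, -0.4, -0.7]
finger_gap: 13.8
finger_force: 30.0
```

```bash
python3 f.py
```

```text
[573.82976713  62.56778091 301.68025711] [-0.13 -1.34 -0.28 -0.3  -0.03 -0.01] [0.31 0.35 0.3  0.07 0.02 0.03]
```

Call:
send_rows([
  [[0,-0.2,-1],0,1],
  [[0,-0.2,-1],0,1],
  [[0,-0.2,-1],0,1],
  [[0,0,0],0,1],
  [[0,0,0],0,1],
])

```text
clock: 17.7
eef_pos: [573.9, 62.0, 298.7]
eef_rot: [3.141, 0.0, 1.71]
wrist_force: [0.6, -2.7, 0.2]
finger_gap: 13.6
finger_force: 30.0
```

```bash
python3 f.py
```

```text
[573.83447076  62.0800054  298.68850183] [ 0.4  -2.78  0.07 -0.61 -0.22 -0.01] [0.48 0.23 0.59 0.04 0.04 0.02]
```

Call:
send_rows([
  [[0,-0.5,0],0,1],
  [[0,0,0],0,1],
  [[0,0,0],0,1],
  [[0,0,0],0,1],
], squeeze=5)

```text
clock: 18.4
eef_pos: [573.8, 61.8, 298.6]
eef_rot: [3.142, -0.0, 1.71]
wrist_force: [0.6, 1.0, -0.4]
finger_gap: 14.0
finger_force: 5.0
```

```bash
python3 f.py
```

```text
[573.81297796  61.6676355  298.60358362] [ 1.29  1.87 -0.51  0.38 -0.33 -0.  ] [0.61 0.58 0.49 0.02 0.04 0.03]
```

Call:
send_rows([
  [[0,0.1,-1],0,1],
  [[0,0.1,-1],0,1],
  [[0,0,0],0,1],
  [[0,0,0],0,0.6],
  [[0,0,0],0,0.4],
  [[0,0,0],0,0],
  [[0,0,0],0,0],
  [[0,0,0],0,0],
  [[0,0,0],0,0],
  [[0,0,0],0,0],
  [[0,0,0],0,0],
  [[0,0,0],0,0],
])

```text
clock: 19.9
eef_pos: [573.8, 61.8, 296.6]
eef_rot: [3.142, 0.0, 1.71]
wrist_force: [-0.2, -0.5, -0.0]
finger_gap: 46.9
finger_force: 0.0
```

```bash
python3 - <<'E'
from h import *
for i in range(5):
  c=shot('side')
  print([(t,spot(t,c)) for t in['pointer_tip','bail_peak','hook_seat','basket','marker_grip','marker_index']])
s=read_state(); print(s['clock'],s['finger_gap'],s['wrist_force'])
cv2.imwrite('pics/z7.png',cv2.resize(c['color'][130:280,240:420],(720,600),interpolation=cv2.INTER_CUBIC))
E
```

```text
[('pointer_tip', [([599.7, -74.1, 291.8], 0.77)]), ('bail_peak', [([572.9, 61.2, 181.2], 0.63)]), ('hook_seat', [([572.7, 62.2, 177.8], 0.73)]), ('basket', [([578.7, 62.1, 53.8], 0.6)]), ('marker_grip', [([605.5, -31.2, 318.2], 0.66)]), ('marker_index', [([600.4, -41.4, 286.7], 0.74)])]
[('pointer_tip', [([600.5, -74.5, 293.6], 0.73)]), ('bail_peak', [([571.2, 57.7, 180.6], 0.73)]), ('hook_seat', [([572.5, 60.9, 178.7], 0.66)]), ('basket', []), ('marker_grip', [([604.9, -29.7, 318.4], 0.67)]), ('marker_index', [([598.8, -40.6, 289.5], 0.69)])]
[('pointer_tip', [([602.2, -74.8, 292.7], 0.97)]), ('bail_peak', [([572.3, 61.1, 176.5], 0.74)]), ('hook_seat', [([574.4, 62.5, 172.8], 0.87)]), ('basket', [([578.9, 63.9, 53.5], 0.71)]), ('marker_grip', [([605.5, -32.1, 320.7], 0.58)]), ('marker_index', [([598.6, -42.0, 289.6], 0.56)])]
[('pointer_tip', [([599.4, -76.7, 291.1], 0.77)]), ('bail_peak', []), ('hook_seat', [([570.5, 61.0, 177.1], 0.61)]), ('basket', [([578.5, 61.7, 53.6], 0.92)]), ('marker_grip', [([605.5, -32.1, 322.7], 0.76)]), ('marker_index', [([609.4, 224.3, 2.0], 0.71)])]
[('pointer_tip', [([597.1, -74.7, 289.6], 0.77)]), ('bail_peak', [([572.2, 58.9, 179.2], 0.58)]), ('hook_seat', [([572.6, 60.7, 175.9], 0.9)]), ('basket', [([580.1, 62.1, 53.3], 0.61)]), ('marker_grip', [([602.9, -27.2, 321.2], 0.7)]), ('marker_index', [([598.2, -41.7, 291.7], 0.75)])]
21.65 47.170154394876974 [-0.19254553 -0.14282826 -0.08973938]
```

View pics/z7.png

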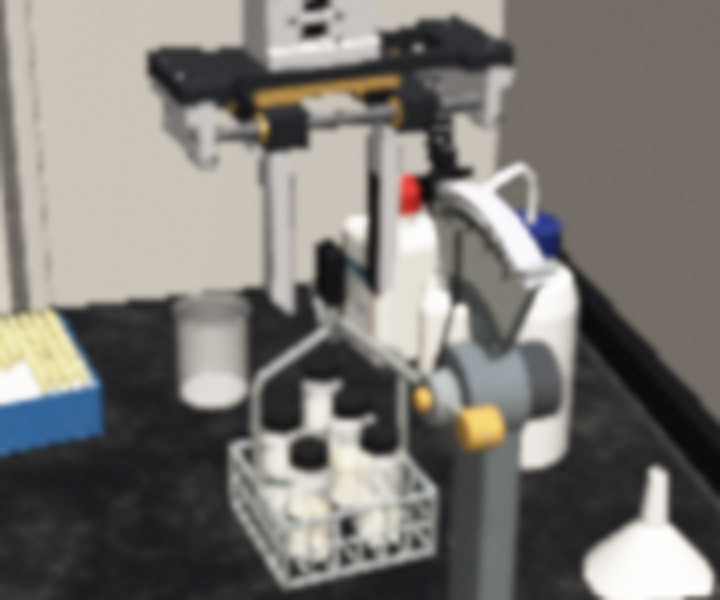

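The basket hangs freely, grip block (330,270) between the open fingers, hook at rest. Withdraw upward.

Call:
send_rows([
  [[0,0,4],0,0],
  [[0,0,8],0,0],
  [[0,0,12],0,0],
  [[0,0,16],0,0],
  [[0,0,20],0,0],
  [[0,0,25],0,-0.2],
  [[0,0,30],0,-0.2],
  [[0,0,30],0,-0.2],
  [[0,0,15],0,-0.2],
])

```text
clock: 22.55
eef_pos: [573.5, 61.8, 460.7]
eef_rot: [3.137, 0.0, 1.71]
wrist_force: [-0.4, -0.6, -1.0]
finger_gap: 56.3
finger_force: 0.0
```

Call:
send_rows([
  [[5,-15,0],0,-0.2],
  [[8,-25,0],0,-0.2],
  [[8,-25,0],0,-0.2],
  [[5,-19,0],0,-0.2],
  [[2,-6,0],0,-0.2],
  [[0,0,-15],0,-0.2],
  [[0,0,-10],0,-0.2],
  [[0,0,0],0,-0.2],
  [[0,0,0],0,-0.2],
])

```text
clock: 23.45
eef_pos: [601.8, -27.9, 431.9]
eef_rot: [-3.142, -0.0, 1.711]
wrist_force: [-0.0, 0.6, 0.5]
finger_gap: 56.3
finger_force: 0.0
```

```bash
python3 - <<'E'
from h import *
s=read_state(); print(s['clock'],s['eef_pos'],s['eef_rot'],s['finger_gap'],s['wrist_force'])
for n in('side','top'):
  c=shot(n)
  print([(t,spot(t,c)) for t in['pointer_tip','bail_peak','hook_seat','basket','marker_grip','marker_index']])
  if n=='side': cv2.imwrite('pics/z8.png',cv2.resize(c['color'][130:250,280:424],(720,600),interpolation=cv2.INTER_CUBIC))
E
```

```text
23.45 [601.75574623 -27.90924538 431.86157469] [-3.14150018e+00 -6.76378911e-05  1.71077811e+00] 56.281795740932075 [-0.04118872  0.57206096  0.52250955]
[('pointer_tip', [([601.5, -72.4, 290.5], 0.95)]), ('bail_peak', [([573.9, 59.1, 182.2], 0.98)]), ('hook_seat', [([573.7, 60.2, 178.6], 0.91)]), ('basket', [([767.9, 41.4, 2.8], 0.71)]), ('marker_grip', [([606.5, -31.1, 317.7], 0.44)]), ('marker_index', [([597.5, -38.4, 287.4], 0.44)])]
[('pointer_tip', []), ('bail_peak', [([573.6, 68.8, 180.7], 0.66)]), ('hook_seat', [([570.2, 65.9, 174.0], 0.55)]), ('basket', [([573.5, 59.6, 54.9], 0.68)]), ('marker_grip', []), ('marker_index', [([573.1, 64.7, 213.4], 0.68)])]
```

View pics/z8.png

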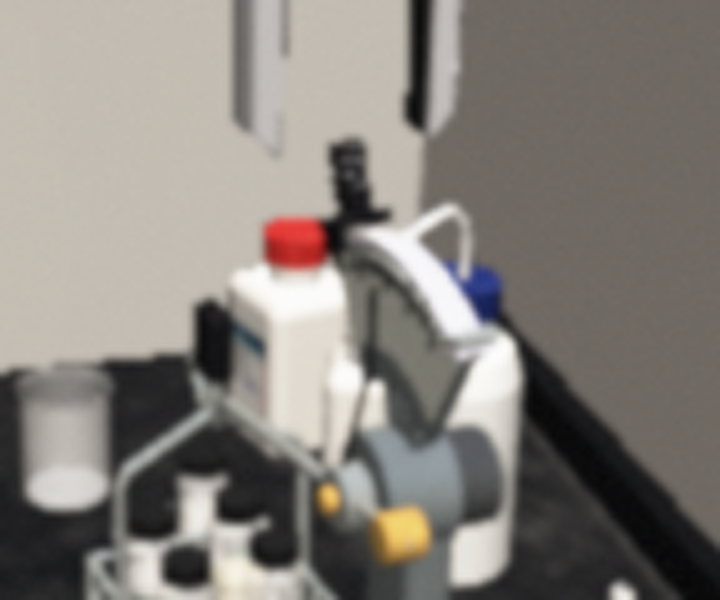

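The tab (348,180) sits midway between the fingers (~283 and 410). Lower and pinch gently.

Call:
send_rows([
  [[0,0,-10],0,-0.2],
  [[0,0,-10],0,-0.2],
  [[0,0,-4],0,-0.2],
  [[0,0,0],0,0.4],
  [[0,0,0],0,1],
  [[0,0,0],0,1],
  [[0,0,0],0,1],
  [[0,0,0],0,1],
  [[0,0,0],0,1],
  [[0,0,0],0,1],
  [[0,0,0],0,1],
  [[0,0,0],0,1],
], squeeze=8)

```text
clock: 25.35
eef_pos: [602.5, -28.1, 407.8]
eef_rot: [3.139, 0.0, 1.71]
wrist_force: [9.5, 0.1, -1.3]
finger_gap: 10.4
finger_force: 8.0
```

Call:
send_rows([
  [[0,0,0],0,1],
  [[0,0,0],0,1],
  [[0,0,0],0,1],
])

```text
clock: 25.65
eef_pos: [602.5, -28.1, 407.8]
eef_rot: [3.139, 0.0, 1.71]
wrist_force: [9.4, 1.0, -0.4]
finger_gap: 10.1
finger_force: 8.0
```

Call:
send_rows([
  [[0.8,0,0],0,1],
  [[0.8,0,0],0,1],
  [[0.4,-3,1.3],0,1],
  [[0.4,-3,1.2],0,1],
  [[0.4,-3,1.1],0,1],
  [[0.4,-3,1.0],0,1],
  [[0.4,-3,1.0],0,1],
  [[0.4,-3,0.9],0,1],
  [[0.4,-3,0.8],0,1],
  [[0.4,-3,0.7],0,1],
  [[0.4,-3,0.6],0,1],
  [[0.4,-3,0.5],0,1],
])

```text
clock: 26.85
eef_pos: [607.0, -58.7, 416.6]
eef_rot: [-3.14, -0.0, 1.71]
wrist_force: [-7.5, 1.4, 0.9]
finger_gap: 10.2
finger_force: 8.0
```

```bash
python3 - <<'E'
from h import *
s=read_state(); print(s['clock'],s['eef_pos'],s['finger_gap'],s['wrist_force'])
for n in('side','side','top'):
  c=shot(n)
  print([(t,spot(t,c)) for t in['pointer_tip','hook_seat','marker_grip','marker_index']])
E
```

```text
26.85 [606.99488474 -58.71921577 416.63036297] 10.174496342591421 [-7.45280464  1.39598111  0.87296092]
[('pointer_tip', [([598.8, -73.4, 291.1], 0.65)]), ('hook_seat', [([576.2, 60.4, 215.8], 0.51)]), ('marker_grip', [([611.2, -57.5, 331.3], 0.72)]), ('marker_index', [([600.1, -62.0, 293.2], 0.63)])]
[('pointer_tip', [([601.4, -74.3, 291.0], 0.85)]), ('hook_seat', [([572.2, 57.7, 174.5], 0.81)]), ('marker_grip', []), ('marker_index', [([602.1, -62.2, 295.1], 0.7)])]
[('pointer_tip', []), ('hook_seat', [([568.5, 61.2, 176.3], 0.63)]), ('marker_grip', []), ('marker_index', [])]
```

Call:
send_rows([
  [[-0.5,-3,0.5],0,1],
  [[0,-3,0.4],0,1],
  [[0,-3,0.3],0,1],
  [[0.3,-3,0.2],0,1],
  [[0,0,0],0,1],
  [[0,0,0],0,1],
])

```text
clock: 28.2
eef_pos: [607.6, -70.6, 418.3]
eef_rot: [3.14, 0.001, 1.71]
wrist_force: [4.0, 0.1, -1.1]
finger_gap: 10.1
finger_force: 8.0
```

```bash
python3 - <<'E'
from h import *
s=read_state(); print(s['clock'],s['eef_pos'],s['finger_gap'],s['wrist_force'])
for n in('side','side','side','top'):
  c=shot(n)
  print([(t,spot(t,c)) for t in['pointer_tip','marker_grip','marker_index']])
  if n=='side': C=c
cv2.imwrite('pics/z9.png',cv2.resize(C['color'][145:225,320:426],(795,600),interpolation=cv2.INTER_CUBIC))
# expected px of pointer tip/index for angles
o=np.array([592,-79.6]);ax=np.array([.990,.139]);ay=np.array([-.139,.990])
for a in(.40,.44,.48,.52,.56):
  r=[]
  for R in(40,80,83,117):
    p=[*(o+ax*7+ay*R*np.sin(a-.42)),215+R*np.cos(a-.42)]; q=pix(C,p); r+=[round((q[0]-320)*7.5),round((q[1]-145)*7.5)]
  print(a,r)
E
```

```text
28.2 [607.59588627 -70.64279882 418.25481917] 10.145291129306448 [ 3.95005905  0.0623627  -1.11839057]
[('pointer_tip', [([608.0, 226.4, 1.5], 0.75)]), ('marker_grip', [([610.8, -70.2, 328.1], 0.5)]), ('marker_index', [([602.0, -70.7, 294.7], 0.53)])]
[('pointer_tip', [([598.4, -71.7, 292.7], 0.87)]), ('marker_grip', [([611.1, -68.3, 328.7], 0.6)]), ('marker_index', [([596.1, -69.1, 294.8], 0.74)])]
[('pointer_tip', [([601.7, -77.3, 293.7], 0.58)]), ('marker_grip', [([609.9, -70.5, 330.3], 0.59)]), ('marker_index', [([601.4, -72.5, 297.3], 0.59)])]
[('pointer_tip', []), ('marker_grip', []), ('marker_index', [])]
0.4 [249, 475, 257, 324, 257, 312, 264, 178]
0.44 [246, 472, 251, 319, 251, 307, 255, 171]
0.48 [244, 470, 245, 314, 245, 303, 246, 165]
0.52 [241, 467, 239, 311, 239, 299, 237, 160]
0.56 [238, 465, 233, 307, 233, 295, 229, 156]
```

View pics/z9.png

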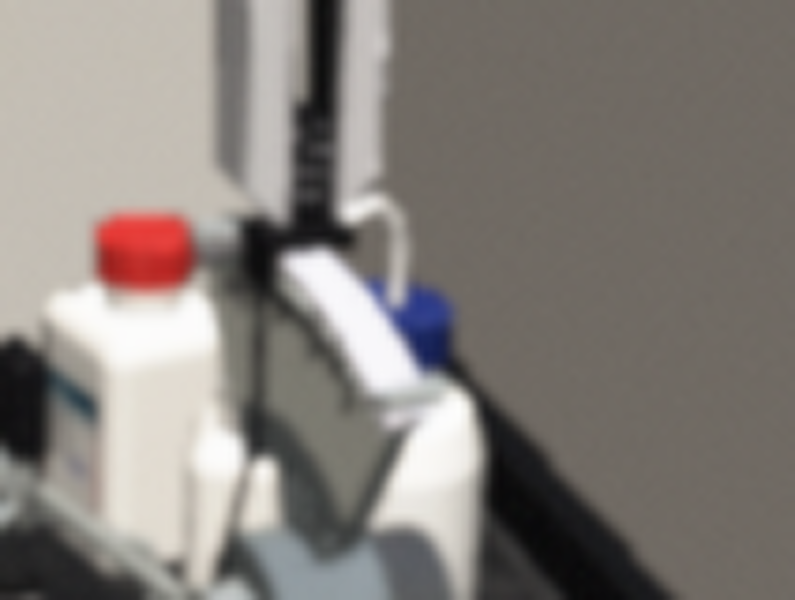

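```bash
python3 - <<'E'
from h import *
C=shot('side'); g=cv2.cvtColor(C['color'],cv2.COLOR_BGR2GRAY).astype(int)
print('cols',list(range(348,366)))
for r in range(172,210): print(r,g[r,348:366].tolist())
s=C['color'];cv2.imwrite('pics/z10.png',cv2.resize(s[168:212,335:375],(545,600),interpolation=cv2.INTER_CUBIC))
E
```

```text
cols [348, 349, 350, 351, 352, 353, 354, 355, 356, 357, 358, 359, 360, 361, 362, 363, 364, 365]
172 [190, 187, 182, 181, 176, 167, 161, 170, 181, 166, 121, 64, 41, 36, 32, 46, 103, 173]
173 [189, 178, 164, 152, 142, 131, 120, 131, 157, 156, 113, 52, 23, 22, 23, 39, 93, 168]
174 [189, 179, 161, 130, 87, 66, 60, 75, 111, 121, 92, 44, 22, 22, 22, 32, 67, 126]
175 [182, 181, 172, 132, 65, 30, 28, 38, 58, 70, 58, 33, 27, 26, 25, 26, 36, 59]
176 [159, 159, 154, 121, 62, 24, 21, 25, 31, 33, 32, 29, 27, 29, 29, 28, 26, 25]
177 [131, 129, 123, 101, 57, 23, 16, 20, 26, 33, 45, 51, 55, 65, 79, 71, 49, 36]
178 [113, 107, 99, 78, 47, 21, 10, 20, 33, 69, 108, 131, 137, 156, 176, 163, 119, 85]
179 [95, 88, 79, 65, 40, 18, 13, 20, 51, 117, 181, 213, 220, 229, 235, 229, 192, 141]
180 [98, 87, 78, 64, 39, 19, 14, 22, 58, 127, 197, 233, 242, 245, 246, 244, 234, 198]
181 [114, 96, 79, 64, 45, 28, 16, 22, 56, 109, 166, 213, 238, 246, 248, 247, 245, 234]
182 [124, 98, 76, 61, 51, 36, 24, 26, 59, 110, 147, 178, 217, 240, 247, 248, 247, 245]
183 [126, 100, 78, 65, 58, 47, 32, 33, 54, 101, 143, 164, 191, 227
[... 1635 characters left out ...]
42, 231, 206, 164, 99, 54, 44, 54, 62, 67, 79, 98, 113, 120, 122, 121, 120, 121]
203 [249, 246, 239, 209, 135, 63, 46, 55, 62, 66, 69, 84, 104, 118, 121, 122, 122, 120]
204 [251, 251, 249, 233, 162, 75, 52, 63, 63, 62, 65, 73, 90, 109, 119, 121, 121, 120]
205 [251, 251, 250, 239, 178, 95, 92, 103, 89, 69, 63, 65, 76, 96, 112, 120, 121, 120]
206 [250, 250, 249, 239, 187, 141, 176, 189, 147, 87, 64, 63, 67, 80, 102, 117, 122, 121]
207 [246, 247, 246, 233, 186, 183, 228, 233, 193, 108, 67, 65, 64, 71, 91, 111, 119, 121]
208 [238, 239, 236, 214, 169, 195, 234, 236, 202, 120, 77, 71, 64, 66, 78, 99, 117, 122]
209 [229, 230, 224, 189, 156, 195, 228, 228, 193, 121, 84, 79, 69, 66, 70, 88, 111, 121]
```

View pics/z10.png

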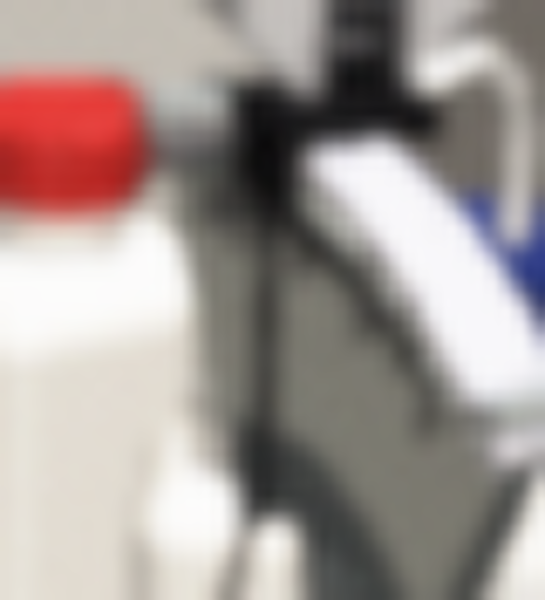

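Pointer (column 354.0) and index (≈354.2) are collinear in the side view; the spot estimates suggest about 1–3 mm more. A small nudge, then release and rise.

Call:
send_rows([
  [[-0.3,-1.5,0.1],0,1],
  [[0,-0.5,0],0,1],
  [[0,0,0],0,1],
  [[0,0,0],0,0.6],
  [[0,0,0],0,0],
  [[0,0,0],0,0],
  [[0,0,0],0,0],
  [[0,0,0],0,0],
  [[0,0,5],0,0],
  [[0,0,15],0,0],
  [[0,0,25],0,0],
  [[0,0,30],0,0],
])

```text
clock: 30.25
eef_pos: [606.8, -72.2, 493.9]
eef_rot: [-3.14, -0.0, 1.71]
wrist_force: [-0.6, -0.5, 0.2]
finger_gap: 47.0
finger_force: 0.0
```

Call:
send_rows([
  [[0,0,30],0,0],
  [[-30,0,10],0,0],
  [[-40,0,0],0,0],
  [[-40,0,0],0,0],
  [[-40,0,0],0,0],
  [[-30,0,0],0,0],
  [[0,0,0],0,0],
  [[0,0,0],0,0],
])

```text
clock: 31.05
eef_pos: [426.6, -72.2, 534.1]
eef_rot: [3.14, 0.001, 1.71]
wrist_force: [0.5, -0.4, 0.3]
finger_gap: 47.2
finger_force: 0.0
```

```bash
python3 - <<'E'
from h import *
R={}
for n in('side','top')*4:
  c=shot(n)
  for t in['pointer_tip','marker_index','bail_peak','hook_seat']:
    for p,k in spot(t,c):
      R.setdefault((n,t),[]).append(p)
for k,v in R.items(): print(k,np.median(v,0),len(v),np.round(np.std(v,0),1))
print(read_state()['clock'],read_state()['eef_pos'])
E
```

```text
('side', 'marker_index') [602.55 -72.85 295.25] 4 [1.7 0.9 0.5]
('side', 'bail_peak') [573.6   59.55 182.75] 4 [ 16.5 144.  104.9]
('side', 'hook_seat') [573.65  60.75 176.2 ] 4 [1.2 0.7 1.4]
('top', 'pointer_tip') [592.35 -72.55 296.7 ] 4 [1.3 1.1 0.8]
('top', 'marker_index') [594.7  -76.25 297.25] 4 [0.8 0.4 0.9]
('top', 'bail_peak') [575.15  68.1  182.95] 4 [1.5 0.3 1.5]
('top', 'hook_seat') [568.7   63.9  175.25] 4 [1.1 1.6 1.1]
('side', 'pointer_tip') [600.55 -75.3  291.55] 2 [0.6 1.  1.1]
33.05 [426.91115583 -72.19331222 533.22756445]
```

```bash
python3 -c "
from cell import *
print(sign_off())"
```

```text
the job is handed in; nothing more can be done
None
```

The job is handed in, verdict not reported: the basket hangs in the hook (about 5.5 N, beam about 0.48 rad) and the marker is set to the pointer, 0–2 mm off on average though the two cameras disagree by up to 4 mm (limit 5 mm); I viewed 12 pictures, two over the limit of 10.

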